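Vent the label press and gauge its platen gap

TASK

Vent the label press by pulling the slide-valve knob right out to its stop and pushing it fully home again, and only then pick up the taper gauge by its handle. Lay its blade flat on the lower platen, straight in front of the mouth, and slide it in under the sprung upper platen until it drags snugly between the two, without driving it in so hard that the upper platen is jacked up. Finish still gripping the gauge, holding it motionless at that depth; leave the tape roll, the steel weight and the bottle where they are.

Things in the scene. Friction and masses are not known exactly. Their poses are not given: they have to be found in the camera images.
- knob_grip (a point): Centre of the black round knob (28 mm diameter, 20 mm long along x) of the slide valve, an aluminium block 60 x 56 x 62 mm on the bench. The knob is on a 10 mm stem 45 mm above the bench; when home its centre is 34 mm in front of the block's front face. Its x axis points into the block (the push direction); the knob pulls out along its -x axis, level.
- knob (a joint): Travel of the slide-valve knob in m: 0 = fully home, 0.030 = right out at its stop. Detented: a sprung ball inside resists with about 5 N until the knob has passed half way, either way; it stays where it is left.
- valve: The slide-valve block, fixed to the bench. Origin on the bench at the middle of the block's front face, x axis into the block, z up.
- mouth (a point): Middle of the front edge of the label press's lower platen, on its flat top face, 70 mm above the bench. x axis points level into the press (the sliding-in direction), z up. The lower platen is 150 mm wide; its first 30 mm are an open apron, and the upper platen begins 30 mm along +x from here. The head over the upper platen starts 50 mm along +x from here, and is 55 mm or more above the lower platen.
- press: The fixed lower half of the grey label press with the lower platen (150 mm wide, 170 mm deep). Origin on the bench, 100 mm along +x from below point mouth; x axis points into the press, its mouth faces -x.
- head: The white upper head of the press, carrying the upper platen (black steel, 150 wide, 140 deep, 14 mm thick). Origin in the centre of the upper platen's underside when it rests on its stop, so the gap is this height minus the height of point mouth; 5.5 to 7.7 mm, different each time. Top of the head about 225 mm above the bench.
- platen (a joint): Lift of the sprung upper platen in m: 0 = resting down on its stop with about 6 N, then 3.5 N more per mm of lift. Snug means less than 0.002.
- gauge: The taper gauge, loose, about 160 g. Origin at the middle of the handle's underside; x axis points along the blade to its tip. Black handle 55 (x) x 18 (y) x 44 mm high, gripped across its 18 mm. Blade of steel, 20 mm wide, reaches 130 mm beyond the handle, flat underside flush with the handle's underside; 10 mm thick for the first 20 mm, then it tapers over 110 mm to 3 mm at the tip.
- gauge_grip (a point): Centre of the gauge's handle, 22 mm above the underside; same axes as the gauge.
- gauge_tip (a point): Tip of the gauge's blade, 157.5 mm along +x from the handle's centre, 1.5 mm above the underside.
- tape: Bystander: roll of brown tape lying flat, 90 mm across, 24 mm high.
- weight: Bystander: small steel weight 50 x 30 x 14 mm.
- cleaner: Bystander: white bottle, 56 mm across, 130 mm high.
Mind the look-alikes: they are no part of the job. What is shaped like the valve but brown or orange is not meant. There is more than one size of the gauge; the one meant has the size given above.

How it is judged:
By the outcome, as a careful person would: the job done as asked, in the order asked, and still so for the second after the job is handed in, while the arm keeps its last pose, push and grip.
It also fails if it takes over 61 s, if anything falls off the work surface, if the arm or the gripper's body presses on something with over 40 N, if the wrist force passes 120 N, or if a joint passes its speed limit or range.

ROBOT

A 6-joint arm with a two-finger parallel gripper is mounted at the origin on the work surface. World frame = base frame: x ahead of the robot, y to its left, z up, the work surface at z = 0. Lengths are in mm, angles in rad, forces in N, time in s.
With the tool pointing down it reaches from about 325 to 900 mm from the base axis. Payload 6.1 kg.
Tool frame: the origin (TCP) lies at the very end of the fingers, on their centre line; the grasp point (between the pads) lies 19 mm behind it; z points along the fingers, y is the line along which they close (so a half turn about z gives the same grasp; the last joint's range is limited). The gripper opens to 85 mm and grips with 20 to 120 N. Pads are 22 mm wide; open, the fingers measure 114 mm over their backs; the gripper's body (76 mm by 85 mm) begins 54 mm behind the grasp point. The pads swing forward as they close: fully open they stand 13 mm farther back than shut.
Start: joints at [-1.446, 0.22, 1.526, -0, 1.395, -0.126], TCP at [155.105, -605.44, 231.3] pointing down, gripper open.
Joint ranges: [-2.98, 2.98], [-0.91, 2.08], [0.09, 2.57], [-1.24, 4.39], [0.2, 2.65], [-2.68, 2.68]. Speed limits (rad/s): [2.57, 2.57, 3.01, 3.14, 3.14, 3.14].

INTERFACE

Orientations are given as [roll, pitch, yaw] about the fixed x, y, z axes, in that order (R = Rz(yaw) Ry(pitch) Rx(roll)).
In Python, from workcell import sense, capture, calibration, job_done, find_in, regions_of, spot_point gives the robot as it stands.
- The arm moves only by the shell command python3 -m pendant 'ROWS' [OPENING] [FORCE]. ROWS is JSON, a list of rows, each an object of numbers: "x", "y", "z": the shift along the tool's x, y, z in m; "wx", "wy", "wz": the turn, a rotation vector about the tool's x, y, z in units of 8 degrees (1.0 is 8 degrees). In form: [{"x": .., "y": .., "z": .., "wx": .., "wy": .., "wz": ..}, ...]. A call has 1 to 10 rows; each row shifts and turns the commanded pose from where the row before left it, along the tool's axes as they then stand; what a row does not reach is not made up. A row lasts 1/10 s, in which the tool goes at most 50 mm and 8.59 degrees, less where a joint would pass 70% of its speed; a pose out of reach is approached as far as the arm can. A call is refused whole if a number of a shift passes 0.05 or a number of a turn 1, either way. A call with a gripper value outside its range is refused whole. OPENING is the closure in counts, from 0 (fully open) to 255 (shut), set as the call begins (- or left out, the last holds). The fingers move at their own pace and stop on an object; FORCE is the grip in N (left out, the last holds). Time passes only in rows, so rows that do not move let the fingers close. It gives the time, the measured TCP pose, the force, the opening and the grip force at its end, in the units of the state.
- sense(): the state, without advancing time (a new reading comes with each control period).
- capture(name): name is "scene" or "top" or "wrist"; returns the picture (384x512x3 uint8, red, green, blue); there is no depth.
- calibration(name): a dict with "intrinsics" (3x3 intrinsics, pixels), "dist_coeffs" ([k1, k2, p1, p2, k3] as OpenCV has them; the pictures are not rectified), "rvec" (rotation vector, rad) and "tvec" (3), from world to camera coordinates, as OpenCV has them; the wrist camera has in their place "hand_eye" (4x4, takes a point from camera to tool coordinates, whose origin is the TCP and whose axes are the flange's). Camera axes: x right, y down, z forward; pixel columns grow to the right and rows downward; lengths in mm; the calibration is good to about 2 mm. A picture is of the moment at which its call begins: read the wrist's pose just before it. calibration takes no time and is no camera call.
- job_done(): hands the job in; it is judged then, once.
Trained networks look in the newest picture that a camera, given by its name, has taken for a name from the list of things; names that differ only in an ending like _2 or _b are one class to them, and where a whole thing is asked for, a point or a joint stands for the part that bears it (a point fixed in the world has none). Each returns a list of dicts, best first, with "confidence" (0 to 1); they miss things now and then, are a little off and sometimes report something else, mostly with a low value. They report only what shows in the picture. A call takes as long as a camera call. They do not tell look-alikes from the thing itself.
- find_in(camera, target): "rect" ([centre column, centre row, width, height] in pixels, round what is visible of it).
- regions_of(camera, target): "pixels" (384x512 bool, what is visible of it) and "rect" ([centre column, centre row, width, height] in pixels, round what is visible of it).
- spot_point(camera, target): "point" ([column, row] in pixels: a listed point, or the origin of a listed thing).
The state is a dict: "time_s": time; "q": joint angles; "joint_vel": joint speeds; "effort": joint torques, N m; "tool_pos": TCP position; "tool_rot": TCP orientation; "ft_force": force on the tool from outside, world axes, zero at the start; "ft_torque": the same for the moment, N m; "width": opening from 0.0 (shut) to 1.0 (fully open); "finger_force": force on a finger pad.
Only numpy, scipy, OpenCV 4.12 (cv2) and the standard library are available. Lean on these libraries where they do the work, as an engineer would, in place of code of your own. Each camera call takes 0.05 s, during which the arm holds its last target. There are 200 camera calls.

## Working session

There is one attempt and no reset: what is moved stays moved. The work goes in short steps, Python scripts to look and compute and a shell command to move; the robot and the scene stay as the last step left them, time stands still between calls to the robot, and variables do not carry over. Pictures are saved under pics/ and viewed, at most 10 in all, crops included, and the job is handed in when it is done.

```bash
ls; mkdir -p pics; python3 - <<'E'
from workcell import *
import cv2, numpy as np
print(sense())
for n in ("scene","top","wrist"):
    im=capture(n); cv2.imwrite(f"pics/{n}0.png",im[:,:,::-1])
    c=calibration(n); print(n,{k:np.round(np.array(v),4).tolist() for k,v in c.items()})
    if n!="wrist":
        for t in ("knob_grip","valve","mouth","press","head","gauge","gauge_grip","gauge_tip","tape","weight","cleaner"):
            print(t,[(np.round(d["point"],1).tolist(),round(d["confidence"],2)) for d in spot_point(n,t)][:4])
E
```

```text
pics
{'time_s': 0.0, 'q': array([-1.44609146e+00,  2.21266760e-01,  1.52761279e+00,  4.53326277e-05,
        1.39469516e+00, -1.26142662e-01]), 'joint_vel': array([ 0.00088958,  0.00166877, -0.00168039,  0.00059478, -0.00056699,
       -0.0011499 ]), 'effort': array([-4.86200151e-04, -4.96893454e+01, -3.89400244e+01, -2.94590363e-04,
        1.09583736e-02,  2.26828655e-05]), 'tool_pos': array([ 155.04980623, -604.83762282,  230.17318332]), 'tool_rot': array([-3.13963196e+00, -2.93620434e-04,  2.50839256e-01]), 'ft_force': array([-0.4052097 , -0.37713085, -0.46775284]), 'ft_torque': array([ 0.05089313, -0.06207083,  0.00777811]), 'finger_force': 0.0, 'width': 1.0033865390705021}
scene {'intrinsics': [[457.0962, 0.0, 257.6285], [0.0, 457.0962, 190.1545], [0.0, 0.0, 1.0]], 'dist_coeffs': [0.0402, 0.0, 0.0, 0.0, 0.0], 'rvec': [1.4855, 1.9265, -0.9459], 'tvec': [293.6538, -223.9813, 1589.125]}
knob_grip [([126.0, 167.1], 0.53), ([233.4, 141.9], 0.44)]
valve [([190.3, 206.6], 0.78), ([121.8, 187.5], 0.65), ([227.1, 160.1], 0.58)]
mouth [([377.2, 248.4], 0.66)]
press [([415.1, 270.1], 0.63
[... 719 characters left out ...]
0.21)]
mouth [([158.0, 153.3], 0.65)]
press []
head [([124.7, 157.1], 0.71)]
gauge [([259.9, 167.5], 0.74), ([244.8, 224.3], 0.65)]
gauge_grip [([247.1, 221.9], 0.56), ([254.1, 166.1], 0.56)]
gauge_tip [([216.2, 182.8], 0.73), ([295.1, 168.7], 0.5)]
tape [([248.9, 114.2], 0.58), ([281.6, 128.6], 0.44)]
weight [([206.1, 118.5], 0.6), ([160.0, 148.2], 0.37)]
cleaner [([280.3, 129.8], 0.53), ([246.2, 114.1], 0.4)]
wrist {'intrinsics': [[316.9014, 0.0, 252.8083], [0.0, 316.9014, 186.9251], [0.0, 0.0, 1.0]], 'dist_coeffs': [-0.0822, 0.0, 0.0, 0.0, 0.0], 'hand_eye': [[-0.0003, -0.9577, -0.2879, 72.2175], [1.0, -0.0002, -0.0004, -0.9723], [0.0003, -0.2879, 0.9577, -142.5329], [0.0, 0.0, 0.0, 1.0]]}
```

```bash
python3 - <<'E'
import cv2
a=cv2.imread("pics/scene0.png");b=cv2.imread("pics/top0.png")
cv2.imwrite("pics/scene1.png",cv2.resize(a[90:350,80:480],(800,520),interpolation=cv2.INTER_CUBIC))
cv2.imwrite("pics/top1.png",cv2.resize(b[60:330,60:460],(800,540),interpolation=cv2.INTER_CUBIC))
E
```

```text
(no output)
```

View pics/scene1.png

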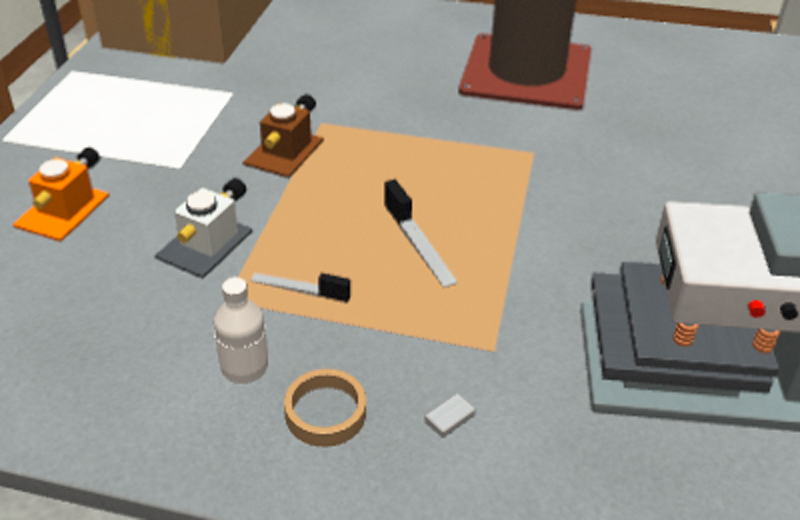

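View pics/top1.png

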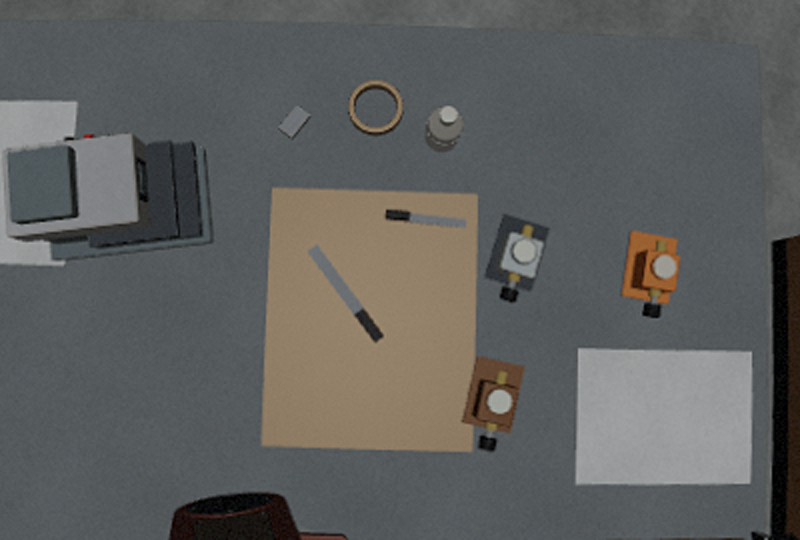

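The scene crop shows three valves: orange at the left, brown at (285,130), and the aluminium one at (205,230) with its knob at (235,188), which is full (197,184). There are two gauges, a large diagonal one with its handle at (398,200) and a small one with its handle at (335,287). The press is at the right with its mouth facing left. In the top crop the aluminium valve's knob is at (510,294), which is full (315,207), and the large gauge's handle is at (370,325).

```bash
cat > h.py <<'E'
from workcell import *
import cv2, numpy as np
from scipy.spatial.transform import Rotation as R
def cam(n, s=None):
    c=calibration(n); K=np.array(c["intrinsics"]);d=np.array(c["dist_coeffs"],float)
    if n=="wrist":
        s=s or sense(); H=np.array(c["hand_eye"]); T=np.eye(4)
        T[:3,:3]=R.from_euler("xyz",s["tool_rot"]).as_matrix(); T[:3,3]=s["tool_pos"]
        W=np.linalg.inv(T@H)
    else:
        W=np.eye(4); W[:3,:3]=cv2.Rodrigues(np.array(c["rvec"],float))[0]; W[:3,3]=np.array(c["tvec"]).ravel()
    return K,d,W
def proj(C,P):
    K,d,W=C; return cv2.projectPoints(np.array(P,float).reshape(-1,1,3),cv2.Rodrigues(W[:3,:3])[0],W[:3,3],K,d)[0].reshape(-1,2)
def ray(C,p):
    K,d,W=C; u=cv2.undistortPoints(np.array(p,float).reshape(1,1,2),K,d).ravel()
    D=W[:3,:3].T@np.array([u[0],u[1],1]); o=-W[:3,:3].T@W[:3,3]; return o,D/np.linalg.norm(D)
def at_z(C,p,z):
    o,D=ray(C,p); return o+D*(z-o[2])/D[2]
def tri(rs):
    A=sum(np.eye(3)-np.outer(D,D) for o,D in rs); b=sum((np.eye(3)-np.outer(D,D))@o for o,D in rs); return np.linalg.solve(A,b)
def rel(P,yaw):
    """tool-frame shift (m) and rotvec (8deg units) from the present pose to TCP P, pointing down with yaw"""
    s=sense(); A=R.from_euler("xyz",s["tool_rot"]); B=R.from_euler("xyz",[np.pi,0,yaw])
    return np.round(A.inv().apply(np.array(P)-s["tool_pos"])/1000,4), np.round(np.degrees((A.inv()*B).as_rotvec())/8,3)
E
python3 - <<'E'
from h import *
S,T=cam("scene"),cam("top")
def show(n,ps,pt,z):
    a=at_z(T,pt,z) if pt else None; b=at_z(S,ps,z) if ps else None
    t=tri([ray(S,ps),ray(T,pt)]) if ps and pt else None
    print(n,"top",a if a is None else a.round(1),"scene",b if b is None else b.round(1),"tri",t if t is None else t.round(1))
show("knobAl",(197.5,184),(315,207),45)
show("valve",(190.3,206.6),(312.8,197.5),0)
show("mouth",(377.2,248.4),(158,153.3),70)
show("head",(427.9,246.7),(124.7,157.1),76.5)
show("gA grip",(277,190.7),(247.1,221.9),22)
show("gA tip",(305.5,232.7),(216.2,182.8),1.5)
show("gB grip",(247.1,236.4),(254.1,166.1),22)
show("gB tip",(206.3,228),(295.1,168.7),1.5)
show("tape",(242.6,296.2),(248.9,114.2),0);show("weight",(303.1,299.1),(206.1,118.5),0);show("bottle",(203.6,273),(280.3,129.8),0)
# apron: front edge of lower platen in both crops
for p in [(191.5*.5+60,140*.5+60),(200*.5+60,237*.5+60)]: print("top edge",at_z(T,p,70).round(1))
E
```

```text
knobAl top [ 492.5 -349.3   45. ] scene [ 492.3 -343.1   45. ] tri [ 491.6 -346.6   44.3]
valve top [ 525.7 -349.6    0. ] scene [ 538.8 -350.7    0. ] tri [ 527.3 -353.8  -10.4]
mouth top [644.3 147.7  70. ] scene [646.4 146.7  70. ] tri [644.6 147.4  68.5]
head top [628.5 250.8  76.5] scene [619.6 253.5  76.5] tri [627.3 250.3  83. ]
gA grip top [ 440.  -136.8   22. ] scene [ 438.8 -130.4   22. ] tri [ 439.3 -133.7   21.8]
gA tip top [564.5 -31.8   1.5] scene [564.1 -26.4   1.5] tri [564.1 -29.1   0.8]
gB grip top [ 620.2 -154.    22. ] scene [ 634.6 -160.6   22. ] tri [ 623.1 -158.9   11.5]
gB tip top [ 619.  -289.4    1.5] scene [ 610.5 -277.9    1.5] tri [ 616.3 -282.4    6.6]
tape top [ 799.1 -131.7    0. ] scene [ 797.  -124.7    0. ] tri [ 7.980e+02 -1.282e+02  4.000e-01]
weight top [780.  11.   0.] scene [771.2   5.8   0. ] tri [777.7   8.2   8.8]
bottle top [ 748.9 -238.     0. ] scene [ 755.1 -231.7    0. ] tri [ 750.  -236.5   -6.7]
top edge [718.6 159.4  70. ]
top edge [565.3 136.9  70. ]
```

```bash
python3 - <<'E'
from h import *
print(rel([480,-347,215],-0.15))
E
```

```text
(array([ 0.3789, -0.1697,  0.0163]), array([-0.  , -0.  ,  2.87]))
```

```bash
python3 -m pendant '[{"x":0.038,"y":-0.017,"z":0.0016},{"x":0.038,"y":-0.017,"z":0.0016},{"x":0.038,"y":-0.017,"z":0.0016},{"x":0.038,"y":-0.017,"z":0.0016},{"x":0.038,"y":-0.017,"z":0.0016},{"x":0.038,"y":-0.017,"z":0.0016},{"x":0.038,"y":-0.017,"z":0.0016},{"x":0.038,"y":-0.017,"z":0.0016},{"x":0.038,"y":-0.017,"z":0.0016},{"x":0.038,"y":-0.017,"z":0.0016}]'
python3 -m pendant '[{"wz":0.96},{"wz":0.96},{"wz":0.95},{}]'
python3 - <<'E'
from h import *
s=sense(); print(s["tool_pos"],s["tool_rot"])
im=capture("wrist"); cv2.imwrite("pics/w1.png",cv2.resize(im[:,:,::-1],(768,576)))
for t in ("knob_grip","valve"): print(t,[(d["point"],d["confidence"]) for d in spot_point("wrist",t)])
E
```

```text
[ 155.10095241 -605.44842844  231.29189195] [-3.14157394e+00 -3.38847509e-05  2.50793592e-01]
knob_grip []
valve []validation failed for argument at $[0]...
validation failed for argument at $[0]...
```

View pics/w1.png

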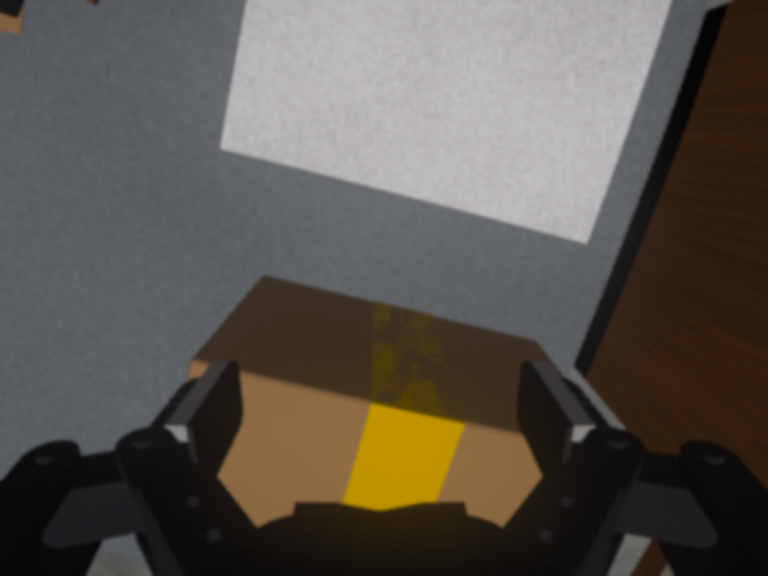

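The picture shows a cardboard box right under the gripper, and the valve isn't in view. The move was refused, probably because every row needs all six keys. I'll leave level so I clear the box.

```bash
python3 -m pendant '[{"x":0.038,"y":-0.017,"z":0,"wx":0,"wy":0,"wz":0},{"x":0.038,"y":-0.017,"z":0,"wx":0,"wy":0,"wz":0},{"x":0.038,"y":-0.017,"z":0,"wx":0,"wy":0,"wz":0},{"x":0.038,"y":-0.017,"z":0,"wx":0,"wy":0,"wz":0},{"x":0.038,"y":-0.017,"z":0,"wx":0,"wy":0,"wz":0},{"x":0.038,"y":-0.017,"z":0,"wx":0,"wy":0,"wz":0},{"x":0.038,"y":-0.017,"z":0,"wx":0,"wy":0,"wz":0},{"x":0.038,"y":-0.017,"z":0,"wx":0,"wy":0,"wz":0},{"x":0.038,"y":-0.017,"z":0,"wx":0,"wy":0,"wz":0},{"x":0.038,"y":-0.017,"z":0,"wx":0,"wy":0,"wz":0}]' && python3 -m pendant '[{"x":0,"y":0,"z":0,"wx":0,"wy":0,"wz":0.96},{"x":0,"y":0,"z":0,"wx":0,"wy":0,"wz":0.96},{"x":0,"y":0,"z":0,"wx":0,"wy":0,"wz":0.95},{"x":0,"y":0,"z":0,"wx":0,"wy":0,"wz":0}]'
python3 - <<'E'
from h import *
s=sense(); print(s["tool_pos"],s["tool_rot"])
im=capture("wrist"); cv2.imwrite("pics/w2.png",cv2.resize(im[:,:,::-1],(768,576)))
C=cam("wrist",s)
for t,z in (("knob_grip",45),("valve",0)): print(t,[(d["point"],d["confidence"],at_z(C,d["point"],z).round(1)) for d in spot_point("wrist",t)])
E
```

```text
time_s: 2.4
tool_pos: [482.2, -345.3, 231.5]
tool_rot: [3.141, -0.0, 0.251]
ft_force: [-0.2, -0.9, -0.6]
width: 1.0
finger_force: 0.0
time_s: 2.8
tool_pos: [481.2, -346.3, 231.3]
tool_rot: [3.142, 0.0, -0.151]
ft_force: [-0.4, 0.3, 0.6]
width: 1.004
finger_force: 0.0
[ 481.1806204  -346.26852134  231.28997988] [ 3.14158576e+00  1.13583679e-05 -1.50661695e-01]
knob_grip [([466.7, 138.0], 0.9, array([ 474.4, -578.3,   45. ])), ([251.9, 152.2], 0.83, array([ 492.4, -346.4,   45. ])), ([255.9, 333.1], 0.54, array([ 260.1, -316.1,   45. ]))]
valve [([254.1, 287.7], 0.86, array([ 297.9, -319.6,    0. ])), ([448.2, 104.3], 0.62, array([ 507.6, -584.1,    0. ])), ([256.7, 116.8], 0.58, array([ 524.5, -356.8,    0. ]))]
```

View pics/w2.png

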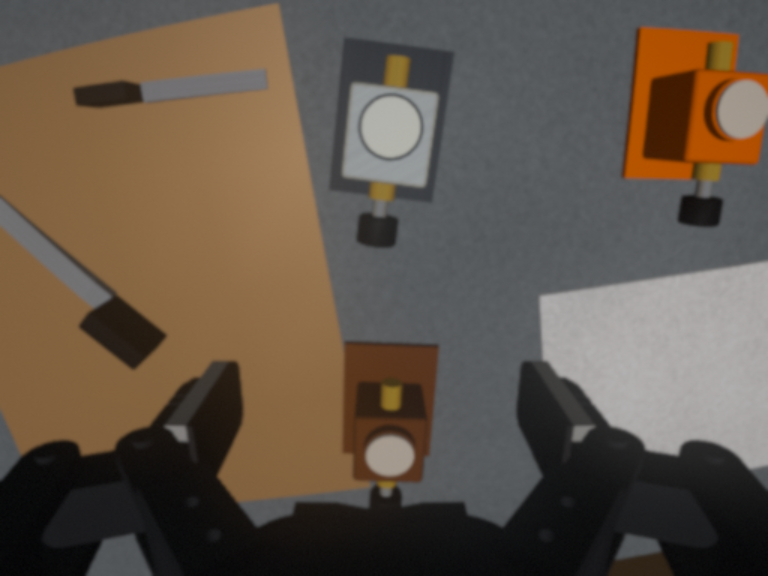

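The wrist view shows the aluminium valve with its top face corners at (350,83), (439,92), (432,188) and (342,178), and its knob at (378,230). The brown valve is below it and the orange one to the right.

```bash
python3 - <<'E'
from h import *
C=cam("wrist")
P=[at_z(C,np.array(p)/1.5,62)[:2] for p in [(342,178),(432,188),(439,92),(350,83)]]
B=[at_z(C,np.array(p)/1.5,3)[:2] for p in [(331,188),(432,202),(453,52),(344,38)]]
for Q in (P,B):
    print(np.round(Q,1).tolist())
    for a,b,o in ((0,3,0),(1,2,0),(1,0,-90),(2,3,-90)):
        v=Q[b]-Q[a]; print(round(np.degrees(np.arctan2(v[1],v[0]))+o,1),round(np.hypot(*v),1))
f=(P[0]+P[1])/2; print("front mid",f)
k=at_z(C,(251.9,152.2),45); k2=at_z(C,(378/1.5,230/1.5),45);print(k,k2, np.degrees(np.arctan2(*(f-k[:2])[::-1])))
E
```

```text
[[531.3, -329.1], [516.4, -385.9], [574.7, -397.4], [587.9, -343.6]]
-14.3 58.5
-11.1 59.4
-14.7 58.7
-13.8 55.4
[[521.1, -314.3], [498.9, -390.2], [605.3, -418.5], [626.1, -341.8]]
-14.7 108.5
-14.9 110.1
-16.3 79.1
-15.2 79.5
front mid [ 523.85605928 -357.50734442]
[ 492.18904059 -346.65998955   45.        ] [ 490.98020511 -346.58602256   45.        ] -18.908600680845566
```

```bash
python3 - <<'E'
from h import *
print(rel([491.5,-347.3,26],-0.258))
E
```

```text
(array([ 0.0105, -0.0008,  0.2053]), array([ 0.   , -0.001,  0.795]))
```

```bash
python3 -m pendant '[{"x":0.0105,"y":-0.001,"z":0,"wx":0,"wy":0,"wz":0},{"x":0,"y":0,"z":0.04,"wx":0,"wy":0,"wz":0.795},{"x":0,"y":0,"z":0.04,"wx":0,"wy":0,"wz":0},{"x":0,"y":0,"z":0.04,"wx":0,"wy":0,"wz":0},{"x":0,"y":0,"z":0.04,"wx":0,"wy":0,"wz":0},{"x":0,"y":0,"z":0.03,"wx":0,"wy":0,"wz":0},{"x":0,"y":0,"z":0.015,"wx":0,"wy":0,"wz":0},{"x":0,"y":0,"z":0,"wx":0,"wy":0,"wz":0}]'
python3 -m pendant '[{"x":0,"y":0,"z":0,"wx":0,"wy":0,"wz":0},{"x":0,"y":0,"z":0,"wx":0,"wy":0,"wz":0},{"x":0,"y":0,"z":0,"wx":0,"wy":0,"wz":0},{"x":0,"y":0,"z":0,"wx":0,"wy":0,"wz":0},{"x":0,"y":0,"z":0,"wx":0,"wy":0,"wz":0},{"x":0,"y":0,"z":0,"wx":0,"wy":0,"wz":0},{"x":0,"y":0,"z":0,"wx":0,"wy":0,"wz":0},{"x":0,"y":0,"z":0,"wx":0,"wy":0,"wz":0}]' 255 50
python3 - <<'E'
from h import *
s=sense(); print(s["tool_pos"],s["tool_rot"],s["width"],s["finger_force"],s["ft_force"])
im=capture("wrist"); cv2.imwrite("pics/w3.png",im[:,:,::-1])
E
```

```text
time_s: 3.75
tool_pos: [490.5, -345.8, 23.8]
tool_rot: [-3.139, 0.004, -0.26]
ft_force: [-0.3, 1.1, 0.1]
width: 0.999
finger_force: 0.0
time_s: 4.55
tool_pos: [492.6, -346.4, 28.2]
tool_rot: [-3.14, -0.002, -0.261]
ft_force: [-0.4, 5.8, 8.6]
width: 0.309
finger_force: 48.7
[ 492.63447614 -346.38054577   28.1534449 ] [-3.14034975e+00 -1.60896360e-03 -2.61442536e-01] 0.30895571299003954 48.68348836898804 [-0.40863689  5.81693739  8.55770383]
```

View pics/w3.png

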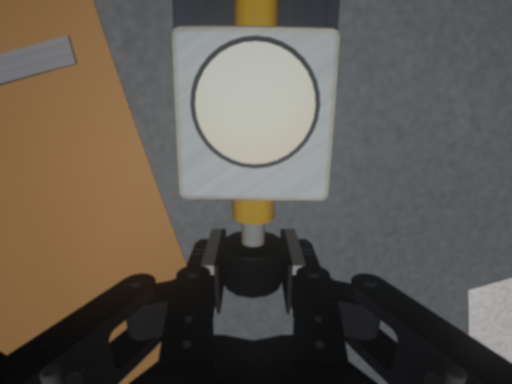

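The gripper holds the knob at (255,262), square to the block. Now I'll pull.

```bash
python3 -m pendant '[{"x":-0.004,"y":0,"z":0,"wx":0,"wy":0,"wz":0},{"x":-0.004,"y":0,"z":0,"wx":0,"wy":0,"wz":0},{"x":-0.004,"y":0,"z":0,"wx":0,"wy":0,"wz":0},{"x":-0.004,"y":0,"z":0,"wx":0,"wy":0,"wz":0},{"x":-0.004,"y":0,"z":0,"wx":0,"wy":0,"wz":0},{"x":-0.004,"y":0,"z":0,"wx":0,"wy":0,"wz":0},{"x":-0.003,"y":0,"z":0,"wx":0,"wy":0,"wz":0},{"x":-0.003,"y":0,"z":0,"wx":0,"wy":0,"wz":0},{"x":0,"y":0,"z":0,"wx":0,"wy":0,"wz":0}]'
python3 -m pendant '[{"x":-0.003,"y":0,"z":0,"wx":0,"wy":0,"wz":0},{"x":0,"y":0,"z":0,"wx":0,"wy":0,"wz":0}]'
```

```text
time_s: 5.5
tool_pos: [463.9, -338.3, 28.2]
tool_rot: [-3.14, -0.002, -0.262]
ft_force: [1.6, 7.1, 8.3]
width: 0.308
finger_force: 49.9
time_s: 5.7
tool_pos: [463.7, -338.3, 28.4]
tool_rot: [-3.141, -0.009, -0.262]
ft_force: [13.1, 4.7, 0.3]
width: 0.313
finger_force: 49.6
```

```bash
python3 -m pendant '[{"x":0.004,"y":0,"z":0,"wx":0,"wy":0,"wz":0},{"x":0.004,"y":0,"z":0,"wx":0,"wy":0,"wz":0},{"x":0.004,"y":0,"z":0,"wx":0,"wy":0,"wz":0},{"x":0.004,"y":0,"z":0,"wx":0,"wy":0,"wz":0},{"x":0.004,"y":0,"z":0,"wx":0,"wy":0,"wz":0},{"x":0.004,"y":0,"z":0,"wx":0,"wy":0,"wz":0},{"x":0.004,"y":0,"z":0,"wx":0,"wy":0,"wz":0},{"x":0.003,"y":0,"z":0,"wx":0,"wy":0,"wz":0},{"x":0.002,"y":0,"z":0,"wx":0,"wy":0,"wz":0},{"x":0,"y":0,"z":0,"wx":0,"wy":0,"wz":0}]'
python3 -m pendant '[{"x":0.003,"y":0,"z":0,"wx":0,"wy":0,"wz":0},{"x":0,"y":0,"z":0,"wx":0,"wy":0,"wz":0}]'
```

```text
time_s: 6.7
tool_pos: [492.7, -346.4, 28.2]
tool_rot: [-3.14, -0.001, -0.261]
ft_force: [-0.6, 5.4, 9.0]
width: 0.311
finger_force: 50.7
time_s: 6.9
tool_pos: [492.7, -346.4, 28.0]
tool_rot: [-3.139, 0.005, -0.261]
ft_force: [-12.3, 8.3, 17.1]
width: 0.314
finger_force: 51.6
```

```bash
python3 -m pendant '[{"x":-0.003,"y":0,"z":0,"wx":0,"wy":0,"wz":0},{"x":0,"y":0,"z":0,"wx":0,"wy":0,"wz":0}]'
python3 -m pendant '[{"x":0,"y":0,"z":0,"wx":0,"wy":0,"wz":0},{"x":0,"y":0,"z":0,"wx":0,"wy":0,"wz":0},{"x":0,"y":0,"z":0,"wx":0,"wy":0,"wz":0},{"x":0,"y":0,"z":0,"wx":0,"wy":0,"wz":0},{"x":0,"y":0,"z":-0.02,"wx":0,"wy":0,"wz":0},{"x":0,"y":0,"z":-0.04,"wx":0,"wy":0,"wz":0},{"x":0,"y":0,"z":-0.045,"wx":0,"wy":0,"wz":0},{"x":0,"y":0,"z":-0.045,"wx":0,"wy":0,"wz":0},{"x":0,"y":0,"z":0,"wx":0,"wy":0,"wz":0}]' 0
python3 - <<'E'
from h import *
s=sense(); C=cam("wrist",s); im=capture("wrist"); cv2.imwrite("pics/w4.png",im[:,:,::-1])
print([(d["point"],d["confidence"],at_z(C,d["point"],45).round(1)) for d in spot_point("wrist","knob_grip")])
print(rel([430,-141,178],0.698))
E
```

```text
time_s: 7.1
tool_pos: [492.6, -346.4, 28.2]
tool_rot: [-3.14, -0.002, -0.262]
ft_force: [0.3, 5.9, 7.8]
width: 0.309
finger_force: 50.5
time_s: 8.0
tool_pos: [495.0, -350.3, 184.7]
tool_rot: [3.135, -0.012, -0.261]
ft_force: [0.7, -0.9, 0.1]
width: 1.0
finger_force: 0.0
[([492.6, 138.7], 0.77, array([ 470.8, -578.9,   45. ])), ([251.0, 180.3], 0.65, array([ 490.6, -347.9,   45. ]))]
(array([-0.1136, -0.1838, -0.0006]), array([ 0.022, -0.014, -6.869]))
```

```bash
python3 -m pendant '[{"x":-0.0227,"y":-0.0368,"z":0,"wx":0,"wy":0,"wz":0},{"x":-0.0227,"y":-0.0368,"z":0,"wx":0,"wy":0,"wz":0},{"x":-0.0227,"y":-0.0368,"z":0,"wx":0,"wy":0,"wz":0},{"x":-0.0227,"y":-0.0368,"z":0,"wx":0,"wy":0,"wz":0},{"x":-0.0227,"y":-0.0368,"z":0,"wx":0,"wy":0,"wz":0}]'
python3 -m pendant '[{"x":0,"y":0,"z":0,"wx":0,"wy":0,"wz":-0.98},{"x":0,"y":0,"z":0,"wx":0,"wy":0,"wz":-0.98},{"x":0,"y":0,"z":0,"wx":0,"wy":0,"wz":-0.98},{"x":0,"y":0,"z":0,"wx":0,"wy":0,"wz":-0.98},{"x":0,"y":0,"z":0,"wx":0,"wy":0,"wz":-0.98},{"x":0,"y":0,"z":0,"wx":0,"wy":0,"wz":-0.98},{"x":0,"y":0,"z":0,"wx":0,"wy":0,"wz":-0.98},{"x":0,"y":0,"z":0,"wx":0,"wy":0,"wz":0},{"x":0,"y":0,"z":0,"wx":0,"wy":0,"wz":0}]'
python3 - <<'E'
from h import *
s=sense(); C=cam("wrist",s); im=capture("wrist"); cv2.imwrite("pics/w5.png",im[:,:,::-1]); print(s["tool_pos"],s["tool_rot"])
for t,z in (("gauge_grip",22),("gauge_tip",1.5),("gauge",0)): print(t,[(np.round(d["point"],1),d["confidence"],at_z(C,d["point"],z).round(1)) for d in spot_point("wrist",t)])
E
```

```text
time_s: 8.6
tool_pos: [427.3, -137.9, 173.9]
tool_rot: [-3.141, 0.004, -0.262]
ft_force: [0.4, 0.7, 0.2]
width: 1.001
finger_force: 0.0
time_s: 9.5
tool_pos: [428.5, -139.6, 174.9]
tool_rot: [-3.139, 0.001, 0.693]
ft_force: [-0.5, 0.7, -0.5]
width: 1.0
finger_force: 0.0
[ 428.54347477 -139.59872462  174.89731699] [-3.13916123e+00  1.01203003e-03  6.93156422e-01]
gauge_grip [(array([254.6, 155.8]), 0.93, array([ 439.7, -130.2,   22. ])), (array([416. ,  30.4]), 0.65, array([ 617.7, -167.1,   22. ]))]
gauge_tip [(array([473.7, 121.1]), 0.8, array([ 608.9, -281.3,    1.5]))]
gauge [(array([251.4, 150.8]), 0.96, array([ 438.2, -127.2,    0. ])), (array([402.5,  34.5]), 0.87, array([ 616.2, -165.4,    0. ]))]
```

View pics/w5.png

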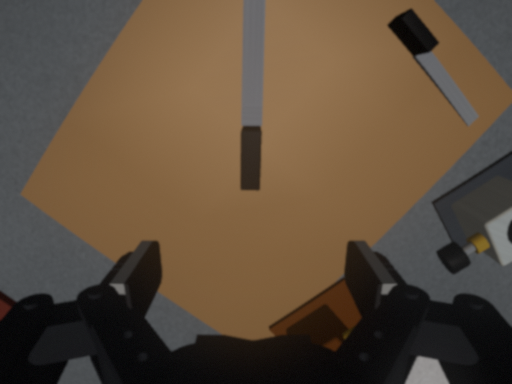

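The picture shows the large gauge nearly aligned with the tool. Its handle spans columns 241–262 and rows 127–189, and the blade runs upward. I'll measure its exact axis.

```bash
python3 - <<'E'
from h import *
s=sense(); C=cam("wrist",s)
im=cv2.imread("pics/w5.png").astype(int)
P=[]
for r in range(4,120,6):
    row=im[r,225:285]; m=np.where((row[:,2]-row[:,0])<30)[0]
    if len(m): P.append(at_z(C,(225+m.mean(),r),6)[:2]); 
P=np.array(P); v=P[0]-P[-1]; print("blade yaw",np.arctan2(v[1],v[0]),"width px",len(m))
row=im[150,225:285]; m=np.where(row.sum(1)<200)[0]; print("handle cols row150",225+m.min(),225+m.max())
col=im[100:220,251]; m=np.where(col.sum(1)<200)[0]; print("rows",100+m.min(),100+m.max())
c=np.polyfit(P[:,0],P[:,1],1); print("line y at x=439:",np.polyval(c,439),np.arctan(c[0]))
f=at_z(C,(251.5,100+m.min()),44); print("handle front top",f, "centre", f[:2]-27.5*v/np.linalg.norm(v)*[1,1])
print("rear bottom",at_z(C,(251,100+m.max()),0))
E
```

```text
blade yaw 0.6763547752550209 width px 20
handle cols row150 241 260
rows 126 189
line y at x=439: -127.18552785091498 0.6741196437285
handle front top [ 461.90989028 -109.22105113   44.        ] centre [ 440.4637502  -126.43479783]
rear bottom [ 407.56589657 -153.44338203    0.        ]
```

```bash
python3 - <<'E'
from h import *
print(rel([439.8,-127.8,6],0.676))
E
```

```text
(array([ 0.0159, -0.0024,  0.17  ]), array([-0.004,  0.002,  0.137]))
```

```bash
python3 -m pendant '[{"x":0.016,"y":-0.0024,"z":0.02,"wx":0,"wy":0,"wz":0.137},{"x":0,"y":0,"z":0.04,"wx":0,"wy":0,"wz":0},{"x":0,"y":0,"z":0.04,"wx":0,"wy":0,"wz":0},{"x":0,"y":0,"z":0.03,"wx":0,"wy":0,"wz":0},{"x":0,"y":0,"z":0.02,"wx":0,"wy":0,"wz":0},{"x":0,"y":0,"z":0.012,"wx":0,"wy":0,"wz":0},{"x":0,"y":0,"z":0.006,"wx":0,"wy":0,"wz":0},{"x":0,"y":0,"z":0,"wx":0,"wy":0,"wz":0},{"x":0,"y":0,"z":0,"wx":0,"wy":0,"wz":0}]'
python3 -m pendant '[{"x":0,"y":0,"z":0,"wx":0,"wy":0,"wz":0},{"x":0,"y":0,"z":0,"wx":0,"wy":0,"wz":0},{"x":0,"y":0,"z":0,"wx":0,"wy":0,"wz":0},{"x":0,"y":0,"z":0,"wx":0,"wy":0,"wz":0},{"x":0,"y":0,"z":0,"wx":0,"wy":0,"wz":0},{"x":0,"y":0,"z":0,"wx":0,"wy":0,"wz":0},{"x":0,"y":0,"z":0,"wx":0,"wy":0,"wz":0},{"x":0,"y":0,"z":0,"wx":0,"wy":0,"wz":0},{"x":0,"y":0,"z":0,"wx":0,"wy":0,"wz":0},{"x":0,"y":0,"z":0,"wx":0,"wy":0,"wz":0}]' 255 80
python3 - <<'E'
from h import *
s=sense(); print(s["tool_pos"],s["tool_rot"],s["ft_force"],s["width"]*85); im=capture("wrist"); cv2.imwrite("pics/w6.png",im[:,:,::-1])
E
```

```text
time_s: 10.6
tool_pos: [441.0, -128.3, 9.3]
tool_rot: [3.14, -0.001, 0.678]
ft_force: [0.9, 0.0, 0.6]
width: 1.005
finger_force: 0.0
time_s: 11.6
tool_pos: [440.5, -128.1, 8.7]
tool_rot: [3.141, -0.0, 0.678]
ft_force: [-1.0, 0.3, 5.5]
width: 0.198
finger_force: 78.4
[ 440.47417564 -128.06974238    8.66729228] [ 3.14091844e+00 -2.86951433e-04  6.77807675e-01] [-0.99944071  0.30673993  5.46902519] 16.803120238423368
```

View pics/w6.png

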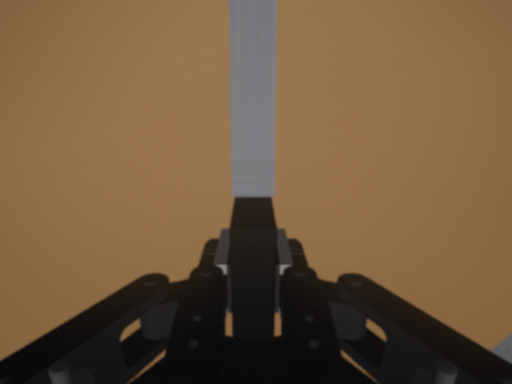

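```bash
python3 -m pendant '[{"x":0,"y":0,"z":-0.01,"wx":0,"wy":0,"wz":0},{"x":0,"y":0,"z":-0.025,"wx":0,"wy":0,"wz":0},{"x":0,"y":0,"z":-0.03,"wx":0,"wy":0,"wz":0},{"x":0,"y":0,"z":-0.03,"wx":0,"wy":0,"wz":0},{"x":0,"y":0,"z":-0.01,"wx":0,"wy":0,"wz":0},{"x":0,"y":0,"z":0,"wx":0,"wy":0,"wz":0}]'
python3 - <<'E'
from h import *
s=sense()
s0=dict(s); s0["tool_pos"]=np.array([440.47,-128.07,8.67]); s0["tool_rot"]=np.array([3.1409,-.0003,.6778])
C=cam("wrist",s0); f=at_z(C,(253,197),44); d=R.from_euler("xyz",s0["tool_rot"]).inv().apply(f-s0["tool_pos"]); print("handle front in tool",d)
print(rel([674.6,-50.8,114],1.719))
E
```

```text
time_s: 12.25
tool_pos: [441.0, -128.3, 114.7]
tool_rot: [3.139, -0.001, 0.678]
ft_force: [0.7, -0.3, -1.6]
width: 0.199
finger_force: 78.1
handle front in tool [ 36.74141759  -1.26904933 -35.31986665]
(array([0.2305, 0.0861, 0.0013]), array([ 2.400e-02,  2.000e-03, -7.457e+00]))
```

```bash
python3 - <<'E'
from h import *
s=sense()
def f(pos,rot,px,z):
    s0=dict(s); s0["tool_pos"]=np.array(pos); s0["tool_rot"]=np.array(rot)
    p=at_z(cam("wrist",s0),px,z); return p.round(1), R.from_euler("xyz",[3.1409,-.0003,.6778]).inv().apply(p-[440.47,-128.07,8.67]).round(1)
print(f([440.47,-128.07,8.67],[3.1409,-.0003,.6778],(253,197),10))
print(f([428.54,-139.6,174.9],[-3.1392,.001,.6932],(251.5,126),10))
E
```

```text
(array([ 459.4, -111.2,   10. ]), array([25.3, -1.3, -1.3]))
(array([ 458.3, -110.8,   10. ]), array([24.7, -2.2, -1.3]))
```

```bash
python3 -m pendant '[{"x":0.023,"y":0.0086,"z":0,"wx":0,"wy":0,"wz":0},{"x":0.023,"y":0.0086,"z":0,"wx":0,"wy":0,"wz":0},{"x":0.023,"y":0.0086,"z":0,"wx":0,"wy":0,"wz":0},{"x":0.023,"y":0.0086,"z":0,"wx":0,"wy":0,"wz":0},{"x":0.023,"y":0.0086,"z":0,"wx":0,"wy":0,"wz":0},{"x":0.023,"y":0.0086,"z":0,"wx":0,"wy":0,"wz":0},{"x":0.023,"y":0.0086,"z":0,"wx":0,"wy":0,"wz":0},{"x":0.023,"y":0.0086,"z":0,"wx":0,"wy":0,"wz":0},{"x":0.023,"y":0.0086,"z":0,"wx":0,"wy":0,"wz":0},{"x":0.023,"y":0.0086,"z":0,"wx":0,"wy":0,"wz":0}]'
python3 -m pendant '[{"x":0,"y":0,"z":0,"wx":0,"wy":0,"wz":-0.83},{"x":0,"y":0,"z":0,"wx":0,"wy":0,"wz":-0.83},{"x":0,"y":0,"z":0,"wx":0,"wy":0,"wz":-0.83},{"x":0,"y":0,"z":0,"wx":0,"wy":0,"wz":-0.83},{"x":0,"y":0,"z":0,"wx":0,"wy":0,"wz":-0.83},{"x":0,"y":0,"z":0,"wx":0,"wy":0,"wz":-0.83},{"x":0,"y":0,"z":0,"wx":0,"wy":0,"wz":-0.83},{"x":0,"y":0,"z":0,"wx":0,"wy":0,"wz":-0.83},{"x":0,"y":0,"z":0,"wx":0,"wy":0,"wz":-0.82},{"x":0,"y":0,"z":0,"wx":0,"wy":0,"wz":0}]'
python3 - <<'E'
from h import *
s=sense(); C=cam("wrist",s); im=capture("wrist"); cv2.imwrite("pics/w7.png",cv2.resize(im[:,:,::-1],(768,576))); print(s["tool_pos"],s["tool_rot"])
for n,t,z in (("wrist","mouth",70),("wrist","head",76.5),("wrist","gauge_tip",1.5)): print(t,[(np.round(d["point"],1),d["confidence"],at_z(C,d["point"],z).round(1)) for d in spot_point(n,t)])
E
```

```text
time_s: 13.25
tool_pos: [672.4, -50.0, 109.8]
tool_rot: [-3.138, 0.003, 0.678]
ft_force: [0.1, -0.6, -2.0]
width: 0.202
finger_force: 78.2
time_s: 14.25
tool_pos: [671.6, -50.4, 110.2]
tool_rot: [-3.137, -0.001, 1.72]
ft_force: [-0.0, -0.3, -1.1]
width: 0.203
finger_force: 78.1
[671.57569845 -50.37851383 110.17650463] [-3.13748520e+00 -1.44580301e-03  1.72028855e+00]
mouth []
head []
gauge_tip []
```

View pics/w7.png

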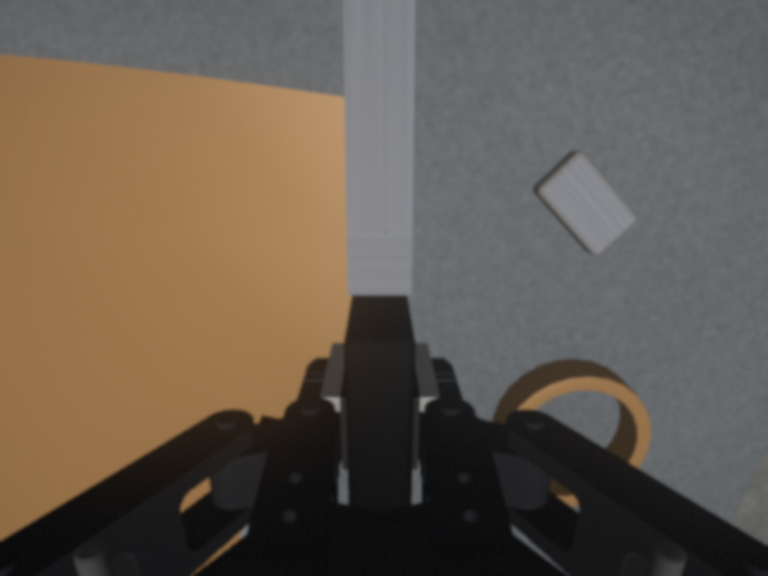

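The gauge is held straight, and the weight and tape are well clear below. The press is out of view. I'll overlay the mouth and gauge model on both fixed cameras to refine the mouth.

```bash
cat > ov.py <<'E'
from h import *
import sys
mx,my,yaw=map(float,sys.argv[1:4]); out=sys.argv[4]
s=sense(); A=R.from_euler("xyz",s["tool_rot"])
a=np.radians(yaw); X=np.array([np.cos(a),np.sin(a),0]); Y=np.array([-np.sin(a),np.cos(a),0]); M=np.array([mx,my,70.])
tip=s["tool_pos"]+A.apply([155,-1,8.7])
L=[[M-75*Y,M+75*Y],[M,M+30*X],[M+30*X+75*Y,M+30*X-75*Y],[M+75*Y,M+30*X+75*Y],[M-75*Y,M-75*Y+170*X]]
parts=[]
for n,(r0,r1,c0,c1) in (("top",(100,220,50,250)),("scene",(180,310,330,512))):
    im=np.ascontiguousarray(capture(n)[:,:,::-1]); C=cam(n); k=4
    cr=cv2.resize(im[r0:r1,c0:c1],None,fx=k,fy=k,interpolation=cv2.INTER_CUBIC); raw=cr.copy()
    f=lambda p:tuple(int(v) for v in ((proj(C,[p])[0]-[c0,r0]+.5)*k))
    for p,q in L: cv2.line(cr,f(p),f(q),(0,0,255),1)
    cv2.circle(cr,f(tip),4,(0,255,0),1); cv2.circle(cr,f(M),4,(255,0,255),1)
    parts.append(cr[:, :800]); cv2.imwrite(f"pics/{out}_{n}.png",cr)
    for t in ("mouth","gauge_tip","gauge_grip"): print(n,t,[(np.round(d["point"],1).tolist(),round(d["confidence"],2)) for d in spot_point(n,t)][:3])
w=max(p.shape[1] for p in parts); parts=[cv2.copyMakeBorder(p,0,0,0,w-p.shape[1],0) for p in parts]
o=np.vstack(parts); cv2.imwrite(f"pics/{out}.png",cv2.resize(o,(int(o.shape[1]*600/o.shape[0]),600),interpolation=cv2.INTER_AREA))
print("tip",tip.round(1),"in mouth frame",[(tip-M)@X,(tip-M)@Y,tip[2]-70], "tool yaw",np.degrees(s["tool_rot"][2]))
E
python3 ov.py 644.6 147.4 98.5 ov1
```

```text
top mouth [([157.9, 152.7], 0.83)]
top gauge_tip [([294.1, 169.7], 0.6), ([168.3, 146.2], 0.56)]
top gauge_grip [([222.5, 141.5], 0.8), ([253.8, 164.3], 0.74), ([248.4, 114.3], 0.39)]
scene mouth [([379.0, 246.1], 0.84), ([362.1, 239.2], 0.2)]
scene gauge_tip [([362.7, 240.4], 0.86), ([206.5, 227.5], 0.81), ([201.9, 273.6], 0.6)]
scene gauge_grip [([243.9, 233.3], 0.87), ([289.6, 222.1], 0.76), ([289.5, 232.7], 0.21)]
tip [649.  102.7 103.4] in mouth frame [np.float64(-44.89637021247982), np.float64(2.2872102947005417), np.float64(33.445585800920625)] tool yaw 98.38425257945555
```

View pics/ov1_top.png

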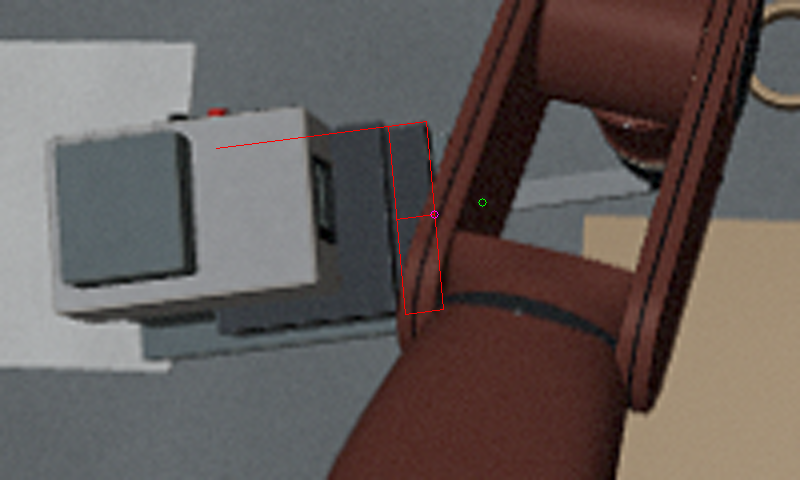

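View pics/ov1_scene.png

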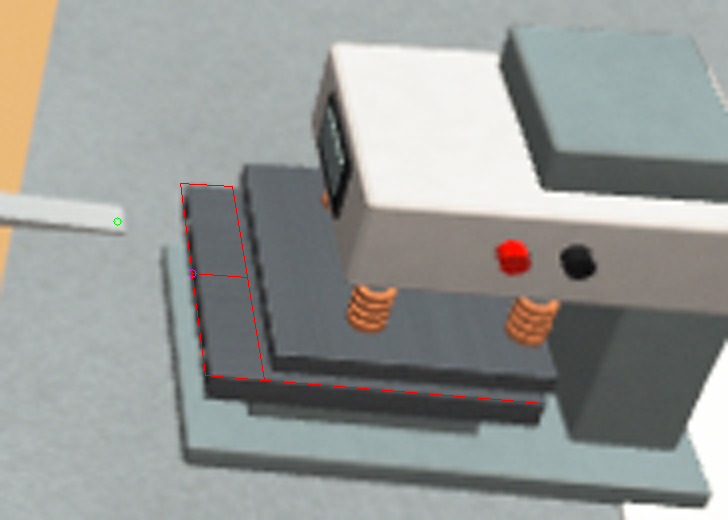

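The model fits. In the scene crop the red apron outline lies on the lower platen to within about 1 px, and the blade tip at (125,222) is in line with the mouth at (193,273). Next I bring the tip over the apron, then lower it.

```bash
python3 -m pendant '[{"x":0.015,"y":0.002,"z":0,"wx":0,"wy":0,"wz":0},{"x":0.015,"y":0,"z":0,"wx":0,"wy":0,"wz":0},{"x":0.015,"y":0,"z":0.005,"wx":0,"wy":0,"wz":0},{"x":0.012,"y":0,"z":0.006,"wx":0,"wy":0,"wz":0},{"x":0,"y":0,"z":0.005,"wx":0,"wy":0,"wz":0},{"x":0,"y":0,"z":0.004,"wx":0,"wy":0,"wz":0},{"x":0,"y":0,"z":0,"wx":0,"wy":0,"wz":0},{"x":0,"y":0,"z":0,"wx":0,"wy":0,"wz":0},{"x":0,"y":0,"z":0,"wx":0,"wy":0,"wz":0}]'
python3 - <<'E'
from h import *
for i in range(3):
    s=sense(); print(s["tool_pos"],s["tool_rot"],s["ft_force"])
M=np.array([644.6,147.4,70]);a=np.radians(98.5);tip=s["tool_pos"]+R.from_euler("xyz",s["tool_rot"]).apply([156.5,-1,8.7])-M
print(tip@[np.cos(a),np.sin(a),0],tip@[-np.sin(a),np.cos(a),0],tip[2])
E
```

```text
time_s: 15.75
tool_pos: [667.0, 5.4, 93.6]
tool_rot: [3.141, 0.0, 1.719]
ft_force: [-0.5, 0.6, -1.2]
width: 0.198
finger_force: 78.1
[667.04692793   5.37607386  93.58850095] [3.14108680e+00 2.19068502e-04 1.71857580e+00] [-0.48226181  0.59224773 -1.19273148]
[667.04692793   5.37607386  93.58850095] [3.14108680e+00 2.19068502e-04 1.71857580e+00] [-0.48226181  0.59224773 -1.19273148]
[667.04692793   5.37607386  93.58850095] [3.14108680e+00 2.19068502e-04 1.71857580e+00] [-0.48226181  0.59224773 -1.19273148]
12.71685235925304 -0.30204911800103085 14.853712200417178
```

```bash
python3 -m pendant '[{"x":0,"y":0,"z":0.004,"wx":0,"wy":0,"wz":0},{"x":0,"y":0,"z":0.004,"wx":0,"wy":0,"wz":0},{"x":0,"y":0,"z":0.003,"wx":0,"wy":0,"wz":0},{"x":0,"y":0,"z":0,"wx":0,"wy":0,"wz":0},{"x":0,"y":0,"z":0,"wx":0,"wy":0,"wz":0}]'
python3 -m pendant '[{"x":0,"y":0,"z":0.001,"wx":0,"wy":0,"wz":0},{"x":0,"y":0,"z":0.001,"wx":0,"wy":0,"wz":0},{"x":0,"y":0,"z":0,"wx":0,"wy":0,"wz":0}]'
python3 -m pendant '[{"x":0,"y":0,"z":0.001,"wx":0,"wy":0,"wz":0},{"x":0,"y":0,"z":0,"wx":0,"wy":0,"wz":0}]'
python3 -c "
from h import *
s=sense();print(s['ft_force'],s['ft_torque'],s['tool_rot'])"
```

```text
time_s: 16.25
tool_pos: [666.6, 6.0, 82.0]
tool_rot: [-3.141, -0.0, 1.719]
ft_force: [0.1, 0.3, -0.9]
width: 0.201
finger_force: 78.1
time_s: 16.55
tool_pos: [666.7, 6.1, 80.2]
tool_rot: [-3.141, -0.0, 1.719]
ft_force: [0.1, -0.0, -1.7]
width: 0.2
finger_force: 78.1
time_s: 16.75
tool_pos: [666.7, 6.1, 79.2]
tool_rot: [-3.141, -0.0, 1.719]
ft_force: [-0.6, -1.2, -0.7]
width: 0.201
finger_force: 78.1
[-0.60153101 -1.22325589 -0.67294699] [-0.09953329 -0.01371235 -0.05085533] [-3.14146481e+00 -7.81527663e-05  1.71937158e+00]
```

```bash
python3 -m pendant '[{"x":0,"y":0,"z":0.0007,"wx":0,"wy":0,"wz":0},{"x":0,"y":0,"z":0,"wx":0,"wy":0,"wz":0}]'; python3 -m pendant '[{"x":0,"y":0,"z":0.0007,"wx":0,"wy":0,"wz":0},{"x":0,"y":0,"z":0,"wx":0,"wy":0,"wz":0}]'
python3 -c "
from h import *
s=sense();print(s['ft_force'],s['ft_torque'],s['tool_pos'],s['tool_rot'])"
```

```text
time_s: 16.95
tool_pos: [666.8, 6.1, 78.6]
tool_rot: [3.142, -0.0, 1.719]
ft_force: [-0.5, -0.8, -0.1]
width: 0.199
finger_force: 78.2
time_s: 17.15
tool_pos: [666.9, 6.0, 78.2]
tool_rot: [3.141, -0.0, 1.719]
ft_force: [-1.0, -0.7, -0.1]
width: 0.201
finger_force: 78.4
[-1.00390647 -0.65637926 -0.05286193] [0.24745681 0.17915951 0.07709942] [666.92213607   5.99197135  78.24378417] [ 3.14117337e+00 -1.87783412e-05  1.71932518e+00]
```

```bash
python3 -m pendant '[{"x":0.006,"y":0,"z":0,"wx":0,"wy":0,"wz":0},{"x":0.008,"y":0,"z":0,"wx":0,"wy":0,"wz":0},{"x":0.008,"y":0,"z":0,"wx":0,"wy":0,"wz":0},{"x":0.008,"y":0,"z":0,"wx":0,"wy":0,"wz":0},{"x":0.006,"y":0,"z":0,"wx":0,"wy":0,"wz":0},{"x":0.004,"y":0,"z":0,"wx":0,"wy":0,"wz":0},{"x":0,"y":0,"z":0,"wx":0,"wy":0,"wz":0},{"x":0,"y":0,"z":0,"wx":0,"wy":0,"wz":0}]'
python3 -c "
from h import *
s=sense();print(s['ft_force'],s['ft_torque'],s['tool_pos'],s['tool_rot'])"
python3 -m pendant '[{"x":0.003,"y":0,"z":0,"wx":0,"wy":0,"wz":0},{"x":0.002,"y":0,"z":0,"wx":0,"wy":0,"wz":0},{"x":0,"y":0,"z":0,"wx":0,"wy":0,"wz":0}]'
python3 -m pendant '[{"x":0.003,"y":0,"z":0,"wx":0,"wy":0,"wz":0},{"x":0.002,"y":0,"z":0,"wx":0,"wy":0,"wz":0},{"x":0,"y":0,"z":0,"wx":0,"wy":0,"wz":0}]'
python3 -c "
from h import *
s=sense();print(s['ft_force'],s['ft_torque'],s['tool_pos'],s['tool_rot'])"
```

```text
time_s: 17.95
tool_pos: [660.7, 46.4, 77.9]
tool_rot: [3.142, -0.001, 1.72]
ft_force: [-0.1, 1.8, 3.1]
width: 0.197
finger_force: 78.6
[-0.07656293  1.81128395  3.13934934] [ 0.82174325  0.09047276 -0.03796606] [660.74336453  46.42409085  77.93579401] [ 3.14150251e+00 -1.18954766e-03  1.71957561e+00]
time_s: 18.25
tool_pos: [660.4, 50.3, 78.2]
tool_rot: [3.141, 0.0, 1.719]
ft_force: [1.1, -1.7, 4.2]
width: 0.204
finger_force: 78.8
time_s: 18.55
tool_pos: [659.5, 55.7, 78.1]
tool_rot: [3.141, -0.0, 1.719]
ft_force: [0.5, -2.9, 4.6]
width: 0.199
finger_force: 78.8
[ 0.47479848 -2.92602018  4.61086242] [ 0.18316004 -0.03325981 -0.01087298] [659.48799055  55.69809383  78.13308539] [ 3.14113480e+00 -1.93214377e-05  1.71949679e+00]
```

```bash
python3 -m pendant '[{"x":0,"y":0,"z":-0.0006,"wx":0,"wy":0,"wz":0},{"x":0,"y":0,"z":0,"wx":0,"wy":0,"wz":0}]'
python3 -m pendant '[{"x":0.003,"y":0,"z":0,"wx":0,"wy":0,"wz":0},{"x":0.002,"y":0,"z":0,"wx":0,"wy":0,"wz":0},{"x":0,"y":0,"z":0,"wx":0,"wy":0,"wz":0}]'
python3 -c "
from h import *
s=sense();print(s['ft_force'],s['ft_torque'],s['tool_pos'],s['tool_rot'])"
python3 ov.py 644.6 147.4 98.5 ov2
```

```text
time_s: 18.75
tool_pos: [659.3, 55.8, 78.2]
tool_rot: [-3.142, -0.0, 1.719]
ft_force: [1.1, -1.4, 3.4]
width: 0.198
finger_force: 78.7
time_s: 19.05
tool_pos: [658.3, 60.9, 78.3]
tool_rot: [-3.141, -0.0, 1.72]
ft_force: [0.4, -1.0, 1.7]
width: 0.2
finger_force: 78.8
[ 0.35893861 -0.98314773  1.70979872] [ 0.19629637  0.00185344 -0.03367571] [658.29192587  60.86665023  78.31594967] [-3.14103867e+00 -2.88359772e-04  1.71980980e+00]
top mouth [([159.9, 151.6], 0.67)]
top gauge_tip [([133.0, 157.6], 0.76), ([294.2, 169.3], 0.67)]
top gauge_grip [([189.7, 149.4], 0.71), ([252.0, 166.0], 0.44)]
scene mouth [([377.0, 248.3], 0.95)]
scene gauge_tip [([206.1, 226.9], 0.8)]
scene gauge_grip [([245.4, 233.3], 0.78), ([340.1, 237.8], 0.74), ([425.7, 249.7], 0.22)]
tip [634.3 214.   69.7] in mouth frame [np.float64(67.39515351250867), np.float64(0.35610867768627646), np.float64(-0.33879887881353454)] tool yaw 98.53784335861992
```

View pics/ov2_scene.png

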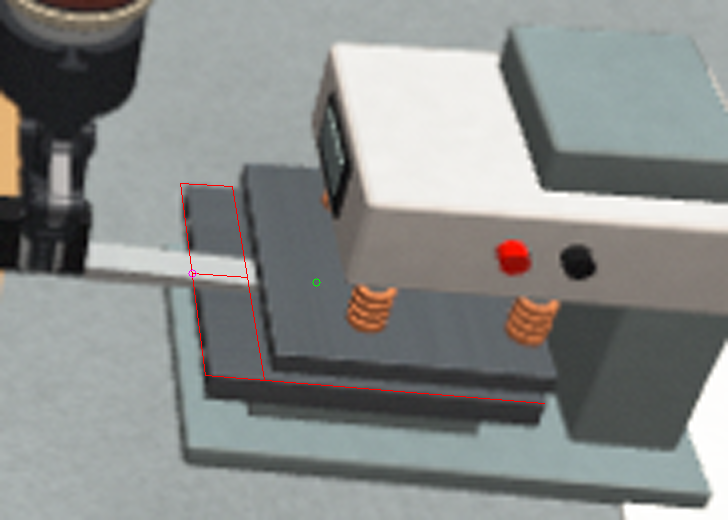

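The blade lies flat on the apron along the centreline and its tip is under the upper platen, at roughly x≈67–70. I'll advance in small steps and watch the drag.

```bash
for i in 1; do python3 -m pendant '[{"x":0.002,"y":0,"z":0,"wx":0,"wy":0,"wz":0},{"x":0.002,"y":0,"z":0,"wx":0,"wy":0,"wz":0},{"x":0,"y":0,"z":0,"wx":0,"wy":0,"wz":0}]'; done
python3 -m pendant '[{"x":0.002,"y":0,"z":0,"wx":0,"wy":0,"wz":0},{"x":0.002,"y":0,"z":0,"wx":0,"wy":0,"wz":0},{"x":0,"y":0,"z":0,"wx":0,"wy":0,"wz":0}]'
python3 -c "
from h import *
s=sense();print(s['ft_force'],s['ft_torque'],s['tool_pos'],s['tool_rot'])"
```

```text
time_s: 19.75
tool_pos: [658.0, 64.4, 78.5]
tool_rot: [3.141, 0.0, 1.719]
ft_force: [-0.1, -1.7, 2.3]
width: 0.202
finger_force: 78.7
time_s: 20.05
tool_pos: [657.3, 68.7, 78.4]
tool_rot: [-3.142, -0.0, 1.72]
ft_force: [1.1, 0.2, 1.2]
width: 0.196
finger_force: 78.7
[1.05550514 0.24666881 1.20391528] [ 0.13420332 -0.03954501 -0.01027356] [657.32641328  68.67363789  78.44095179] [-3.14154328e+00 -2.08565498e-04  1.71953095e+00]
```

```bash
python3 -m pendant '[{"x":0.002,"y":0,"z":0,"wx":0,"wy":0,"wz":0},{"x":0.002,"y":0,"z":0,"wx":0,"wy":0,"wz":0},{"x":0,"y":0,"z":0,"wx":0,"wy":0,"wz":0}]'
python3 -m pendant '[{"x":0.002,"y":0,"z":0,"wx":0,"wy":0,"wz":0},{"x":0.002,"y":0,"z":0,"wx":0,"wy":0,"wz":0},{"x":0,"y":0,"z":0,"wx":0,"wy":0,"wz":0}]'
python3 -c "
from h import *
s=sense();print(s['ft_force'],s['ft_torque'],s['tool_pos'],s['tool_rot'])"
```

```text
time_s: 20.35
tool_pos: [656.9, 72.2, 78.6]
tool_rot: [3.141, 0.001, 1.72]
ft_force: [0.7, -2.2, 2.0]
width: 0.2
finger_force: 78.7
time_s: 20.65
tool_pos: [656.6, 75.0, 78.7]
tool_rot: [3.141, 0.002, 1.719]
ft_force: [1.6, -5.9, 3.9]
width: 0.204
finger_force: 78.7
[ 1.55722104 -5.85936499  3.88435773] [-0.83392062 -0.17883151 -0.00953798] [656.58947901  75.03149886  78.7049206 ] [3.14114738e+00 1.93904856e-03 1.71915799e+00]
```

```bash
python3 -m pendant '[{"x":0.002,"y":0,"z":0,"wx":0,"wy":0,"wz":0},{"x":0.002,"y":0,"z":0,"wx":0,"wy":0,"wz":0},{"x":0,"y":0,"z":0,"wx":0,"wy":0,"wz":0}]'
python3 -m pendant '[{"x":0,"y":0,"z":0,"wx":0,"wy":0,"wz":0},{"x":0,"y":0,"z":0,"wx":0,"wy":0,"wz":0}]'
python3 -c "
from h import *
s=sense();print(s['ft_force'],s['ft_torque'],s['tool_pos'],s['tool_rot'])"
```

```text
time_s: 20.95
tool_pos: [656.0, 78.6, 78.7]
tool_rot: [3.141, 0.002, 1.719]
ft_force: [1.0, -8.2, 2.6]
width: 0.198
finger_force: 78.7
time_s: 21.15
tool_pos: [656.1, 78.6, 78.7]
tool_rot: [3.141, 0.002, 1.719]
ft_force: [1.4, -7.9, 1.7]
width: 0.2
finger_force: 78.7
[ 1.43095956 -7.9295445   1.73889397] [-0.90902712 -0.1104523  -0.01370588] [656.05622249  78.62058104  78.67836706] [3.14116135e+00 2.19365048e-03 1.71892621e+00]
```

```bash
python3 -m pendant '[{"x":0,"y":0,"z":0,"wx":0,"wy":0,"wz":0},{"x":0,"y":0,"z":0,"wx":0,"wy":0,"wz":0},{"x":0,"y":0,"z":0,"wx":0,"wy":0,"wz":0},{"x":0,"y":0,"z":0,"wx":0,"wy":0,"wz":0}]'
python3 -c "
from workcell import *
print(job_done())"
```

```text
time_s: 21.55
tool_pos: [656.1, 78.7, 78.7]
tool_rot: [3.141, 0.002, 1.719]
ft_force: [0.4, -8.4, 3.2]
width: 0.199
finger_force: 78.7
the job is handed in; nothing more can be done
None
```

I pulled the valve knob 30 mm out to its stop and pushed it fully home, then slid the gauge in under the upper platen until it dragged at about 8 N (estimated lift 0.3 mm), and handed in at 21.6 s still gripping it motionless; no verdict came back, and I viewed 11 pictures, one over your limit of 10.

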